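# Park the stirrer's splash screen on its snap hook

### The arm

A 6-joint arm with a two-finger parallel gripper is mounted at the origin on the work surface. World frame = base frame: x ahead of the robot, y to its left, z up, the work surface at z = 0. Lengths are in m, angles in degrees, forces in N, time in s.
With the tool pointing down it reaches from about 0.3 to 0.75 m from the base axis. Payload 8.5 kg.
Tool frame: the origin (TCP) lies on the centre line of the jaws, within the pads' length; the fingertips stand 11 mm ahead of it and the grasp point (between the pads) lies 8 mm behind it; x points along the fingers, y is the direction in which the jaws open and shut, and the axes are right-handed (so a half turn about x gives the same grasp; the last joint's range is limited). The gripper opens to 85 mm and grips with 20 to 120 N. Pads are 22 mm wide; open, the fingers measure 114 mm over their backs; the gripper's body (76 mm by 85 mm) begins 54 mm behind the grasp point. The pads swing forward as they close: fully open they stand 13 mm farther back than shut.
Start: joints at [-85.846, 21.807, 74.336, -0, 83.858, -12.336], TCP at [0.156, -0.527, 0.242] pointing down, gripper open.
Joint ranges: [-178.18, 178.18], [-50.72, 133.34], [12.68, 142.11], [-81.47, 261.47], [9.98, 163.14], [-165.26, 165.26]. Speed limits (degrees/s): [136.94, 136.94, 180, 180, 180, 180].

### API

Orientations are given as a 3x3 rotation matrix whose columns are the frame's x, y, z axes.
In Python, from rig import env gives the robot as it stands.
- The arm moves only by the tool carry_out, never from a script. Its argument "motion" is a list that holds one entry, the list of rows, each a list of 7 numbers: the shift along the tool's x, y, z in cm, then the turn, a rotation vector about the tool's x, y, z in rad, then the finger opening in cm, from 0 to 8.54. A call has 1 to 5 rows; each row is the pose to reach, as a shift and turn from the pose commanded when the call began, along the tool's axes at that moment; what a row does not reach only later rows make up. A row lasts 1/12 s, in which the tool goes at most 41.7 mm and 7.16 degrees, less where a joint would pass 70% of its speed; a pose out of reach is approached as far as the arm can. A call with a gripper value outside its range is refused whole. The fingers move at their own pace and stop on an object; "grip_force" is the grip in N (left out, the last holds). Time passes only in rows, so rows that repeat a pose let the fingers close. It gives the time, the measured TCP pose, the force and the opening at its end, in the units of the state.
- env.observe(): the state, without advancing time (a new reading comes with each control period).
- env.get_image(name): name is "scene" or "top" or "wrist"; returns a dict with "image" (400x640x3 uint8, red, green, blue), "fov_y" (degrees; the focal length in pixels is half the picture's height over the tangent of half this angle, whatever the lens; pixels are square), "cx", "cy" (the principal point, pixels), "R" (3x3) and "t" (3): a world point X has camera coordinates R X + t. Camera axes: x right, y down, z forward; pixel columns grow to the right and rows downward; lengths in m; the calibration is good to about 2 mm. A picture is of the moment at which its call begins. There is no depth.
- env.close_job(): hands the job in, once; it reports no verdict.
The state is a dict: "time_s": time; "q": joint angles; "qvel": joint speeds; "joint_efforts": joint torques, N m; "position": TCP position; "tool_rot": TCP orientation; "ft_force": force on the tool from outside, world axes, zero at the start; "wrist_torque": the same for the moment, N m; "grip_width": finger opening in m.
Only numpy, scipy, OpenCV 4.12 (cv2) and the standard library are available. Lean on these libraries where they do the work, as an engineer would, in place of code of your own. Each camera call takes 0.05 s, during which the arm holds its last target. There are 200 camera calls.

### The job

The hinged clear splash screen beside the stirrer is latched shut. Press its thumb lever to lift the latch bar out of the catch, swing the screen away from the stirrer, and push its steel ring into the sprung snap hook on the other post until the hook's keeper snaps shut behind the ring and holds the screen open. Work gently, do not bend the hook or slam the screen, and leave the other things on the bench where they are.

Things in the scene. Friction and masses are not known exactly. Their poses are not given: they have to be found in the camera images.
- stand: Fixed hinge post (20 mm thick, 204 mm high) and catch post of the splash screen. Origin: on the vertical hinge axis at bench level. x: level, from the hinge axis along the closed screen to the catch; y: the way the screen opens (counter-clockwise from above); z up. The stirrer stands on the -y side.
- catch (a point): Catch for the latch bar, 255 mm from the hinge axis: two upright steel prongs 12 mm apart, the bar between them. This point: between them at the level of their tops, 214 mm above the bench. Axes as stand.
- screen: Clear splash screen in an aluminium frame 10 mm thick, 30 to 220 mm from the hinge axis, 55 to 165 mm above the bench, 0.4 to 0.9 kg; it stays where it is left (friction about 1 N at the thumb lever). Origin on the hinge axis at bench level; x along the screen, y the opening way, z up. Its yaw minus the stand's yaw is the opening angle: 0 closed, limit 2.2 rad.
- paddle (a point): Thumb lever on top of the screen, 110 mm from the hinge: centre of the upper face of its plate, 203 mm above the bench at rest. The plate is 40 mm along the screen and reaches 26 mm to the -y (stirrer) side and 18 mm to the +y side of this point. Press it from above with closed fingers, on the -y side of its upright fin. Axes as the screen's (tilting with the lever).
- fin (a point): Middle of the inner (-y) face of the thumb lever's upright fin, 14 mm in +y from the plate's centre, 11 mm above the plate. The fin is 40 mm long along the screen, 4 mm thick, 22 mm high above the plate. Pushing it in +y swings the screen open. Axes as paddle.
- latch (a joint): Latch bar angle, rad: 0 = down (in the catch when closed), stop at 0.30. The bar is a see-saw on the screen, pivot 175 mm from the hinge and 199 mm up; its outer end reaches 280 mm. Pressing the plate down about 19 mm (under 2 N, then a hard stop) lifts the outer end clear of the prongs (free at about 0.25). It falls back by its weight; it is past the catch once the screen is 0.1 rad open.
- ring (a point): Upright outer bar of the steel ring on the screen's opening side: middle of a bar 6 mm thick, 36 mm high, 200 mm along the screen and 45 mm out of its mid plane in +y, 125 mm above the bench. It rides on a circle of radius 205 mm about the hinge axis. Axes as the screen's.
- hook: Steel snap hook, level, 125 mm above the bench, 30 mm wide, 47 mm long, of 6 mm rod, on its own post. Origin: on the screen's hinge axis at bench level while unpressed; x level from there towards the hook, y the way the ring enters. It sits in a sprung buffer: pushed in +y it first gives way up to 18 mm (1 to 5 N, then a hard stop), so push on slowly until you feel the snap. Over 25 N from the ring bends it.
- throat (a point): Middle of the hook's mouth on the line of the shut keeper, 205 mm from the hinge axis and 12 mm to -y of it in the hook's axes (axes as hook). The ring's bar comes from -y; it is caught once it has passed some 25 mm beyond this point in +y and the keeper has snapped back. Free depth 35 mm: it may rest anywhere between the shut keeper and the hook's back.
- keeper (a joint): Sprung keeper across the hook's mouth (a 5 mm thick, 21 mm long tongue), rad: 0 = shut, opens inwards only up to 1.35. It takes about 3 to 5 N at the ring (6 to 9 N at the thumb lever) to push the ring past it.
- stirrer: Fixed white hotplate stirrer, 140 x 140 x 82 mm, origin under its centre; leave alone.
- beaker: Glass beaker, 76 mm across, 90 mm high, on the stirrer; origin at its foot; leave alone.
- tipbox_a: Pipette-tip box, 85 x 120 x 57 mm, clear lid, origin under its centre; leave alone.
- tipbox_b: Pipette-tip box, 85 x 120 x 57 mm, cream lid, origin under its centre; leave alone.
- dish: Petri dish, 92 mm across, 16 mm high, lying under the screen's path; leave alone.
- bottle: Glass bottle, 64 mm across, 130 mm high, origin at its foot; leave alone.
Not all that is in view belongs to the job. Leave any purple look-alike of the part that bears hook alone.

How it is judged (in metres and radians):
On the way, in this order (a step that is already met when the one before it is completed fails the run):
1. the latch bar is lifted by its thumb lever while the screen is still shut (value of joint latch above 0.15 rad and angle between the x axis of screen and the x axis of stand, either way round below 0.08 rad), for 0.05 s.
2. the screen is swung clear of the catch (angle between the x axis of screen and the x axis of stand, either way round above 0.3 rad), for 0.1 s.
3. the ring is inside the hook and the keeper has snapped shut behind it (y of ring in the frame of throat between 0.004 and 0.037 m and horizontal distance between ring and throat below 0.038 m and value of joint keeper below 0.12 rad), for 0.2 s.
At the end, for the whole second after the job is handed in: The ring's bar is inside the snap hook (4 to 37 mm behind the keeper line, within 38 mm of the mouth's middle), the keeper is shut (under 0.12 rad), the latch bar hangs down (under 0.05 rad) and the screen is at rest (all of step 3 and value of joint latch below 0.05 rad and angular speed of screen below 0.1 rad/s); the robot touches nothing.
It fails at once if the ring presses on the hook with more than 25 N (contact force between screen and hook above 25 N).
It fails at once if the screen is slammed (faster than 2 rad/s) (angular speed of screen above 2 rad/s).
It fails at once if another thing on the bench is moved by more than 20 mm (distance of any of beaker, tipbox_a, tipbox_b, dish, bottle from where it was at the start of the episode above 0.02 m).
It also fails if it takes over 45 s, if anything falls off the work surface, if the arm or the gripper's body presses on something with over 40 N, if the wrist force passes 120 N, or if a joint passes its speed limit or range.

## Working session

There is one attempt and no reset: what is moved stays moved. The work goes in short steps, Python scripts to look and compute and a tool call to move; the robot and the scene stay as the last step left them, time stands still between calls to the robot, and variables do not carry over. Pictures are saved under pics/ and viewed, on a budget of 10 in all, crops included, one or two more only if the job needs it, and the job is handed in when it is done.

Besides the shell and the picture viewer there is one more tool, called after "Request:" by a JSON object that holds its "api" and its "payload". carry_out: Moves the arm, as the interface text tells. Its arguments: {"type":"object","properties":{"motion":{"type":"array","items":{"type":"array","items":{"type":"array","items":{"type":"number"}}}},"grip_force":{"type":"number"}},"required":["motion"]}

```bash
ls; mkdir -p pics
cat > h.py <<'E'
import numpy as np, cv2
from rig import env
def cam(n,save=None):
    d=env.get_image(n); 
    if save: cv2.imwrite('pics/'+save,d['image'][:,:,::-1])
    return d
def ray(d,u,v):
    f=d['image'].shape[0]/2/np.tan(np.radians(d['fov_y'])/2)
    R=np.array(d['R']);t=np.array(d['t'])
    r=R.T@np.array([(u-d['cx'])/f,(v-d['cy'])/f,1]); return -R.T@t, r/np.linalg.norm(r)
def onz(d,u,v,z):
    c,r=ray(d,u,v); return c+r*(z-c[2])/r[2]
def proj(d,X):
    f=d['image'].shape[0]/2/np.tan(np.radians(d['fov_y'])/2)
    p=np.array(d['R'])@np.array(X)+np.array(d['t']); return f*p[0]/p[2]+d['cx'],f*p[1]/p[2]+d['cy']
def tri(*cs):
    A=0;b=0
    for c,r in cs:
        P=np.eye(3)-np.outer(r,r);A=A+P;b=b+P@c
    return np.linalg.solve(A,b)
E
python3 - <<'E'
from h import *
import pickle
np.set_printoptions(precision=4,suppress=True)
ds={n:cam(n,n+'0.png') for n in('scene','top','wrist')}
pickle.dump(ds,open('d0.pkl','wb'))
for n,d in ds.items(): print(n,ray(d,d['cx'],d['cy']),d['fov_y'],d['cx'],d['cy'])
o=env.observe();print(o)
E
```

```text
pics
scene (array([1.4356, 0.2074, 1.0023]), array([-0.6794, -0.2213, -0.6996])) 51.17901125538599 317.28061808083487 205.3606622891318
top (array([ 0.3735, -0.0868,  1.2783]), array([ 0.2212,  0.0184, -0.9751])) 54.656060844652266 323.46458523482124 202.36021371229995
wrist (array([ 0.2218, -0.5083,  0.3736]), array([-0.2614, -0.0755, -0.9623])) 68.6196882870766 318.92760050412636 195.18724969001505
{'time_s': 0.15, 'q': array([-85.8467,  21.8332,  74.3711,  -0.0012,  83.8573, -12.3353]), 'qvel': array([ 0.0264, -0.0512, -0.1641,  0.1522, -0.0622, -0.042 ]), 'joint_efforts': array([ -0.0002, -44.8631, -23.1343,  -0.0003,   0.0039,  -0.    ]), 'position': array([ 0.1561, -0.5272,  0.2419]), 'tool_rot': array([[-0.0001,  0.2838, -0.9589],
       [ 0.0011, -0.9589, -0.2838],
       [-1.    , -0.0011, -0.0002]]), 'ft_force': array([ 1.2801, -0.0532, -0.4742]), 'wrist_torque': array([0.0063, 0.0064, 0.01  ]), 'grip_width': 0.08535935676088437}
```

View pics/scene0.png

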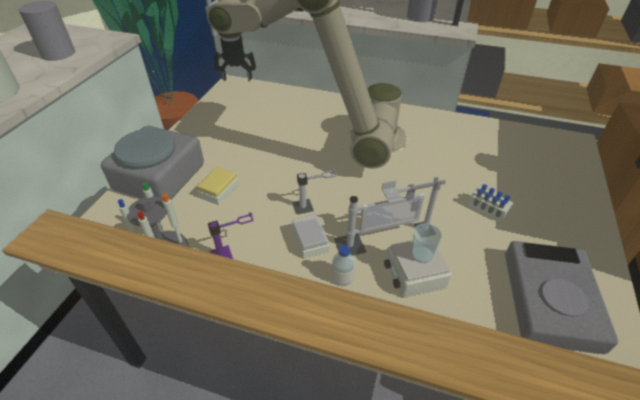

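View pics/top0.png

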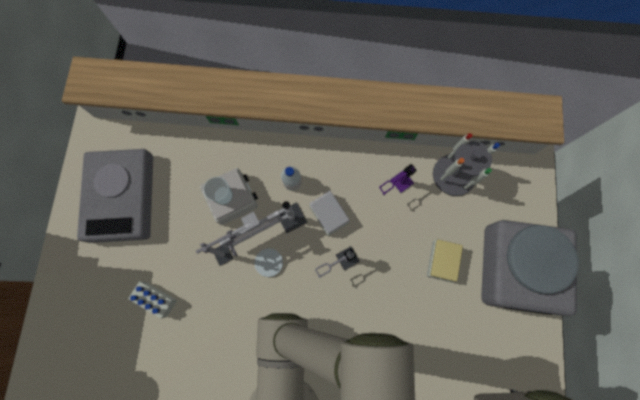

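The scene view shows the hinge post (black cap) at about (353,200) and the catch at about (435,182). The steel hook is on the post at (303,180), and the purple look-alike is at (215,230). In the top view the hinge is at about (287,206), the catch at (205,247), the hook post at (347,257) and the hook's mouth at about (325,268).

Next I'll zoom in.

Run:
```python
from h import *
import pickle
ds=pickle.load(open('d0.pkl','rb'))
a=ds['top']['image'][160:300,180:380,::-1]; cv2.imwrite('pics/tc.png',cv2.resize(a,None,fx=4,fy=4,interpolation=cv2.INTER_CUBIC))
a=ds['scene']['image'][160:290,280:460,::-1]; cv2.imwrite('pics/sc.png',cv2.resize(a,None,fx=4.4,fy=4.4,interpolation=cv2.INTER_CUBIC))
```

```text
(no output)
```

View pics/tc.png

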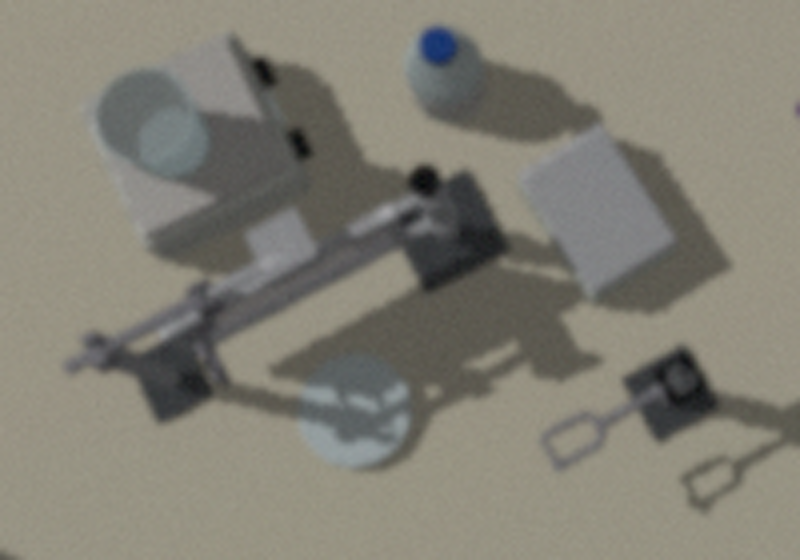

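View pics/sc.png

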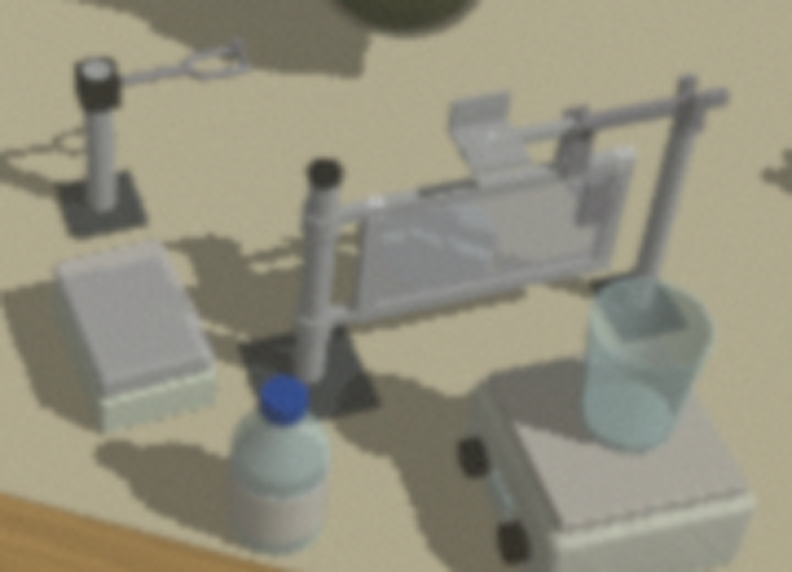

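The crops show these features:

| Feature | Top crop (px) | Scene crop (px) |
|---|---|---|
| Hinge cap | (425,181) | (324,172) |
| Catch prong tops | (97,347) | (688,88) |
| Thumb plate | around (280,240) | (492,140) |
| Fin | – | (480,115) |
| Hook loop | (545–605, 415–465) | (185–245, 45–75) |

Next I'll triangulate them.

```bash
cat > m.py <<'E'
from h import *
import pickle
np.set_printoptions(precision=4,suppress=True)
ds=pickle.load(open('d0.pkl','rb'));T,S=ds['top'],ds['scene']
t=lambda u,v:ray(T,180+(u+.5)/4-.5,160+(v+.5)/4-.5)
s=lambda u,v:ray(S,280+(u+.5)/4.4-.5,160+(v+.5)/4.4-.5)
def tz(u,v,z):
    c,r=t(u,v);return c+r*(z-c[2])/r[2]
def sz(u,v,z):
    c,r=s(u,v);return c+r*(z-c[2])/r[2]
E
python3 - <<'E'
from m import *
P={'cap':((425,181),(324,172)),'catch':((97,347),(688,88)),'barend':((71,365),(724,97)),'hookL':((543,438),(243,68)),'hookcap':((683,378),(97,70)),'platecorn':((290,210),(483,185))}
for k,(a,b) in P.items():
    print(k,tri(t(*a),s(*b)))
h=tri(t(425,181),s(324,172)); c=tri(t(97,347),s(688,88)); d=c-h
print('dist',np.hypot(*d[:2]),'yaw',np.degrees(np.arctan2(d[1],d[0])))
for a in [(543,438),(560,468),(605,418),(570,430)]: print('hook',tz(*a,.125), np.hypot(*(tz(*a,.125)-h)[:2]))
E
```

```text
cap [0.6009 0.0403 0.2005]
catch [0.4622 0.2502 0.2128]
barend [0.449  0.2726 0.1997]
hookL [ 0.4324 -0.0593  0.125 ]
hookcap [ 0.4836 -0.1563  0.139 ]
platecorn [0.5728 0.1365 0.1919]
dist 0.25153981825875277 yaw 123.46281526025662
hook [ 0.4324 -0.0591  0.125 ] 0.19568174858323628
hook [ 0.4119 -0.0735  0.125 ] 0.22064983362384996
hook [ 0.4509 -0.1033  0.125 ] 0.20766299328114496
hook [ 0.4399 -0.0783  0.125 ] 0.20001160630016862
```

Everything agrees with the sizes given. The hinge is at (0.601, 0.040), the stand's yaw is about 123.5°, and the hook's bearing is about 215.5°. I'll move above the thumb lever, raising and closing the fingers on the way.

Request:
{"api": "carry_out", "payload": {"motion": [[[-2, -2.5, -2.5, 0, 0, 0, 0], [-4, -5, -5.5, 0, 0, 0, 0], [-6, -7.5, -8, 0, 0, 0, 0], [-6, -10.5, -11, 0, 0, 0, 0], [-6, -13, -14, 0, 0, 0, 0]]]}}

```text
time_s: 0.57
position: [0.2538, -0.3614, 0.3032]
tool_rot: [[0.001, 0.283, -0.959], [-0.002, -0.959, -0.283], [-1.0, 0.002, -0.0]]
ft_force: [1.0, -0.6, 0.0]
grip_width: 0.0257
```

Request:
{"api": "carry_out", "payload": {"motion": [[[0, -2.5, -2.8, 0, 0, 0, 0], [0, -5.2, -5.6, 0, 0, 0, 0], [0, -7.8, -8.4, 0, 0, 0, 0], [0, -10.5, -11.2, 0, 0, 0, 0], [0, -13, -14, 0, 0, 0, 0]]]}}

```text
time_s: 0.98
position: [0.3511, -0.1966, 0.3023]
tool_rot: [[0.0, 0.284, -0.959], [0.0, -0.959, -0.284], [-1.0, -0.0, -0.0]]
ft_force: [0.1, -0.4, -0.4]
grip_width: -0.0001
```

Request:
{"api": "carry_out", "payload": {"motion": [[[0, -2.5, -2.8, 0, 0, 0, 0], [0, -5.2, -5.6, 0, 0, 0, 0], [0, -7.8, -8.4, 0, 0, 0, 0], [0, -10.5, -11.2, 0, 0, 0, 0], [0, -13, -14, 0, 0, 0, 0]]]}}

```text
time_s: 1.4
position: [0.4485, -0.032, 0.3023]
tool_rot: [[-0.0, 0.284, -0.959], [0.0, -0.959, -0.284], [-1.0, -0.0, 0.0]]
ft_force: [0.7, -0.5, 0.3]
grip_width: 0.0003
```

Request:
{"api": "carry_out", "payload": {"motion": [[[0, -2, -2, -0.06, 0, 0, 0], [0, -4, -4, -0.12, 0, 0, 0], [0, -6, -6, -0.18, 0, 0, 0], [0, -7, -7, -0.24, 0, 0, 0], [0, -7, -7, -0.297, 0, 0, 0]]]}}

```text
time_s: 1.82
position: [0.4961, 0.0551, 0.3017]
tool_rot: [[-0.001, 0.557, -0.83], [0.001, -0.83, -0.557], [-1.0, -0.001, 0.0]]
ft_force: [0.4, -0.2, 0.0]
grip_width: -0.0001
```

Run:
```python
from h import *
import pickle
np.set_printoptions(precision=4,suppress=True)
d=cam('wrist','w1.png');pickle.dump(d,open('w1.pkl','wb'));o=env.observe();print(o['time_s'],o['position'],o['tool_rot'],o['ft_force'],o['q'],o['grip_width'])
im=d['image'][:,:,::-1].copy()
H=np.array([.601,.040]);a=np.radians(123.5);X=np.array([np.cos(a),np.sin(a)]);Y=np.array([-X[1],X[0]])
for x,y,z in [(0,0,.204),(90,-26,.203),(130,-26,.203),(90,14,.225),(130,14,.225),(255,0,.214)]:
    p=np.r_[H+x/1e3*X+y/1e3*Y,z];u=proj(d,p);print((x,y),p,u);cv2.drawMarker(im,(int(u[0]),int(u[1])),(0,0,255),0,8,1)
cv2.imwrite('pics/w1m.png',im)
```

```text
1.8667 [0.4957 0.0541 0.3018] [[-0.001   0.5591 -0.8291]
 [ 0.0002 -0.8291 -0.5591]
 [-1.     -0.0007  0.0007]] [-0.4628 -0.3981 -0.3928] [-7.4028 14.4152 75.4199  0.0056 90.2224 48.6018] -1.7790821268297723e-05
(0, 0) [0.601 0.04  0.204] (np.float64(414.4551403393149), np.float64(97.86777808632594))
(90, -26) [0.573  0.1294 0.203 ] (np.float64(292.9303299695517), np.float64(59.23323817164501))
(130, -26) [0.5509 0.1628 0.203 ] (np.float64(237.58860622136382), np.float64(58.86241674661949))
(90, 14) [0.5397 0.1073 0.225 ] (np.float64(291.17187824048716), np.float64(116.97925048533305))
(130, 14) [0.5176 0.1407 0.225 ] (np.float64(233.00904109770522), np.float64(116.58956665891714))
(255, 0) [0.4603 0.2526 0.214 ] (np.float64(60.10529888996024), np.float64(94.80068798675961))
```

View pics/w1m.png

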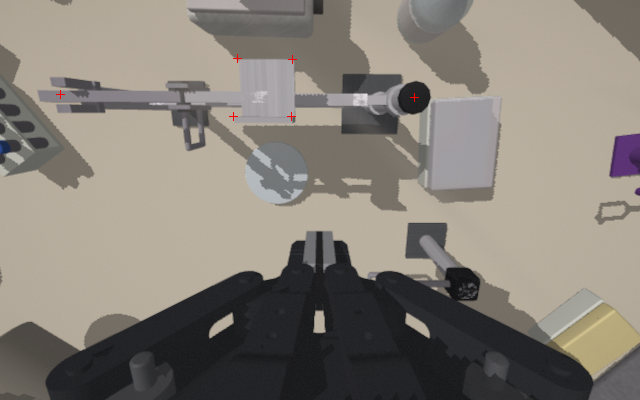

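The markers fall on the plate corners, cap and bar to within about 3 mm, with the plate at px (240–296, 58–122). I'll move over the plate on the -y side of the fin and descend close to it.

Request:
{"api": "carry_out", "payload": {"motion": [[[0, -1.2, -2.9, 0, 0, 0, 0], [0, -2.5, -5.8, 0, 0, 0, 0], [0, -3.7, -8.6, 0, 0, 0, 0], [1, -3.7, -8.6, 0, 0, 0, 0], [3, -3.7, -8.6, 0, 0, 0, 0]]]}}

```text
time_s: 2.28
position: [0.5478, 0.1321, 0.2732]
tool_rot: [[0.004, 0.552, -0.834], [0.0, -0.834, -0.552], [-1.0, 0.002, -0.003]]
ft_force: [0.5, 0.3, -0.7]
grip_width: 0.0001
```

Request:
{"api": "carry_out", "payload": {"motion": [[[2, 0, 0, 0, 0, 0, 0], [3.5, 0, 0, 0, 0, 0, 0], [4.5, 0, 0, 0, 0, 0, 0], [4.5, 0, 0, 0, 0, 0, 0]]]}}

```text
time_s: 2.62
position: [0.5457, 0.1307, 0.2251]
tool_rot: [[-0.005, 0.551, -0.835], [-0.0, -0.835, -0.551], [-1.0, -0.002, 0.004]]
ft_force: [-1.3, -0.3, 1.0]
grip_width: -0.0002
```

Run:
```python
from h import *
np.set_printoptions(precision=4,suppress=True)
cam('wrist','w2.png');d=cam('scene');o=env.observe();print(o['time_s'],o['position'],o['ft_force'])
a=d['image'][140:240,330:450,::-1]; a=cv2.resize(a,None,fx=5,fy=4,interpolation=cv2.INTER_CUBIC)
b=cv2.imread('pics/w2.png')[0:250]; 
cv2.imwrite('pics/c2.png',np.vstack([cv2.resize(b,(600,234)),cv2.resize(a,(600,360))]))
```

```text
2.7167 [0.5467 0.1308 0.2276] [0.092  0.162  0.0563]
```

View pics/c2.png

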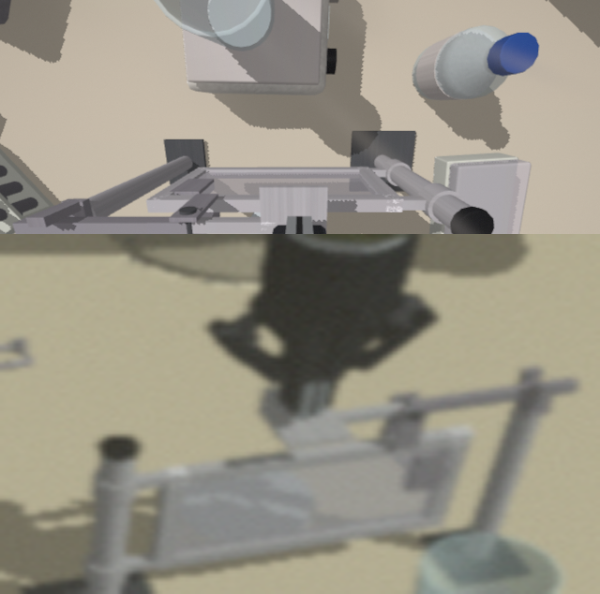

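The fingers are over the plate, on the stirrer side of the fin. I'll press in small steps.

Request:
{"api": "carry_out", "payload": {"motion": [[[0.6, 0, 0, 0, 0, 0, 0], [1.0, 0, 0, 0, 0, 0, 0], [1.3, 0, 0, 0, 0, 0, 0], [1.5, 0, 0, 0, 0, 0, 0], [1.5, 0, 0, 0, 0, 0, 0]]]}}

```text
time_s: 3.13
position: [0.5466, 0.1311, 0.212]
tool_rot: [[-0.0, 0.552, -0.834], [-0.0, -0.834, -0.552], [-1.0, -0.0, 0.0]]
ft_force: [0.5, 0.6, 0.4]
grip_width: -0.0
```

Request:
{"api": "carry_out", "payload": {"motion": [[[0.3, 0, 0, 0, 0, 0, 0], [0.6, 0, 0, 0, 0, 0, 0], [0.8, 0, 0, 0, 0, 0, 0], [0.8, 0, 0, 0, 0, 0, 0]]]}}

```text
time_s: 3.47
position: [0.5466, 0.1311, 0.2038]
tool_rot: [[-0.001, 0.552, -0.834], [0.0, -0.834, -0.552], [-1.0, -0.0, 0.001]]
ft_force: [-0.7, 0.3, 0.9]
grip_width: -0.0001
```

Request:
{"api": "carry_out", "payload": {"motion": [[[0.15, 0, 0, 0, 0, 0, 0], [0.3, 0, 0, 0, 0, 0, 0], [0.3, 0, 0, 0, 0, 0, 0]]]}}

```text
time_s: 3.72
position: [0.5466, 0.1311, 0.2011]
tool_rot: [[-0.0, 0.552, -0.834], [0.0, -0.834, -0.552], [-1.0, -0.0, 0.0]]
ft_force: [-0.1, 1.1, 0.5]
grip_width: 0.0001
```

Request:
{"api": "carry_out", "payload": {"motion": [[[0.1, 0, 0, 0, 0, 0, 0], [0.2, 0, 0, 0, 0, 0, 0], [0.2, 0, 0, 0, 0, 0, 0]]]}}

```text
time_s: 3.97
position: [0.5466, 0.1311, 0.1992]
tool_rot: [[-0.0, 0.552, -0.834], [0.0, -0.834, -0.552], [-1.0, -0.0, 0.0]]
ft_force: [0.1, -0.2, 1.5]
grip_width: -0.0002
```

Request:
{"api": "carry_out", "payload": {"motion": [[[0.1, 0, 0, 0, 0, 0, 0], [0.1, 0, 0, 0, 0, 0, 0], [0.1, 0, 0, 0, 0, 0, 0]]]}}

```text
time_s: 4.22
position: [0.5467, 0.1311, 0.1983]
tool_rot: [[0.0, 0.552, -0.834], [0.0, -0.834, -0.552], [-1.0, 0.0, -0.0]]
ft_force: [0.5, -0.1, 0.7]
grip_width: 0.0
```

Run:
```python
from h import *
o=env.observe();print(o['time_s'],o['position'],o['ft_force'])
d=cam('scene');a=d['image'][150:240,340:460,::-1]; cv2.imwrite('pics/c3.png',cv2.resize(a,None,fx=6,fy=6,interpolation=cv2.INTER_CUBIC))
```

```text
4.2167 [0.54670672 0.13111831 0.19829182] [ 0.50633431 -0.06824535  0.68599627]
```

View pics/c3.png

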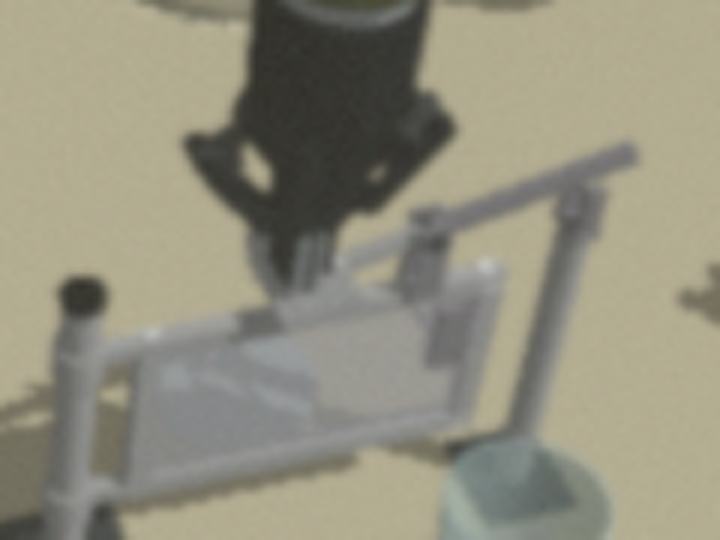

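The latch bar is lifted, with its end at (630,155) and the prong top at (580,195). I'll press on until I feel the stop.

Request:
{"api": "carry_out", "payload": {"motion": [[[0.1, 0, 0, 0, 0, 0, 0], [0.1, 0, 0, 0, 0, 0, 0], [0.1, 0, 0, 0, 0, 0, 0]]]}}

```text
time_s: 4.52
position: [0.5467, 0.1311, 0.1973]
tool_rot: [[0.0, 0.552, -0.834], [-0.0, -0.834, -0.552], [-1.0, 0.0, -0.0]]
ft_force: [0.0, 0.3, 1.2]
grip_width: -0.0001
```

Request:
{"api": "carry_out", "payload": {"motion": [[[0.05, 0, 0, 0, 0, 0, 0], [0.05, 0, 0, 0, 0, 0, 0], [0.05, 0, 0, 0, 0, 0, 0]]]}}

```text
time_s: 4.77
position: [0.5467, 0.1311, 0.1968]
tool_rot: [[-0.0, 0.552, -0.834], [0.0, -0.834, -0.552], [-1.0, -0.0, 0.0]]
ft_force: [-0.2, 0.3, 1.6]
grip_width: 0.0001
```

Request:
{"api": "carry_out", "payload": {"motion": [[[0.1, 0, 0, 0, 0, 0, 0], [0.1, 0, 0.2, 0, 0, 0, 0], [0.1, 0, 0.4, 0, 0, 0, 0], [0.1, 0, 0.6, 0, 0, 0, 0], [0.1, 0, 0.6, 0, 0, 0, 0]]]}}

```text
time_s: 5.18
position: [0.5414, 0.1276, 0.1959]
tool_rot: [[-0.0, 0.552, -0.834], [-0.0, -0.834, -0.552], [-1.0, 0.0, 0.0]]
ft_force: [-1.1, -0.5, 0.8]
grip_width: 0.0001
```

Request:
{"api": "carry_out", "payload": {"motion": [[[0, 0, 0.2, 0, 0, 0, 0], [0, 0, 0.4, -0.02, 0, 0, 0], [0, 0.03, 0.7, -0.05, 0, 0, 0], [0, 0.05, 1.0, -0.08, 0, 0, 0], [0, 0.08, 1.26, -0.1, 0, 0, 0]]]}}

```text
time_s: 5.6
position: [0.5316, 0.12, 0.1959]
tool_rot: [[0.001, 0.634, -0.773], [-0.0, -0.773, -0.634], [-1.0, 0.001, -0.0]]
ft_force: [2.2, 0.3, 0.9]
grip_width: 0.0001
```

Run:
```python
from h import *
o=env.observe();print(o['time_s'],o['position'],o['ft_force'])
d=cam('scene');a=d['image'][150:240,340:460,::-1]; cv2.imwrite('pics/c4.png',cv2.resize(a,None,fx=6,fy=6,interpolation=cv2.INTER_CUBIC))
```

```text
5.6 [0.53161277 0.11997099 0.19593366] [2.18287945 0.26939849 0.92224618]
```

View pics/c4.png

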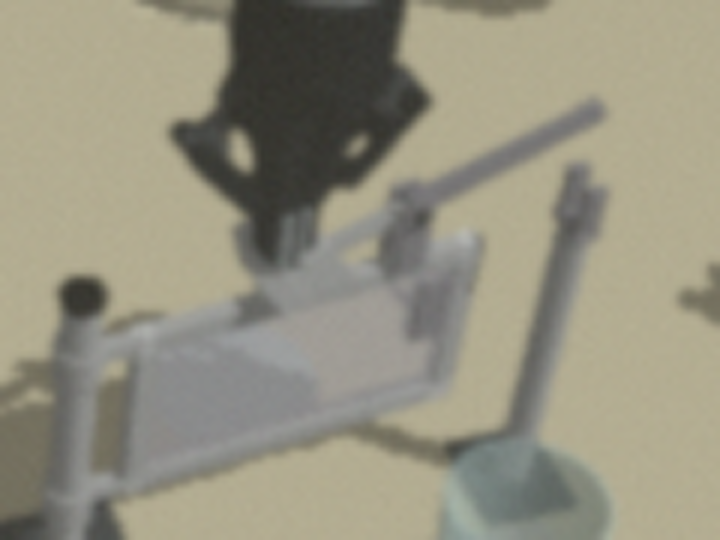

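The screen is past the catch. I'll swing on along the arc and ease off the plate, keeping against the fin.

Request:
{"api": "carry_out", "payload": {"motion": [[[0, 0.03, 0.64, -0.06, 0, 0, 0], [0, 0.1, 1.27, -0.12, 0, 0, 0], [-0.6, 0.21, 1.89, -0.18, 0, 0, 0], [-1.3, 0.35, 2.51, -0.24, 0, 0, 0], [-2, 0.53, 3.12, -0.3, 0, 0, 0]]]}}

```text
time_s: 6.07
position: [0.5103, 0.0965, 0.2159]
tool_rot: [[-0.001, 0.835, -0.55], [0.001, -0.55, -0.835], [-1.0, -0.001, -0.0]]
ft_force: [0.5, 1.1, -0.6]
grip_width: 0.0003
```

Request:
{"api": "carry_out", "payload": {"motion": [[[0, 0.03, 0.64, -0.06, 0, 0, 0], [0, 0.1, 1.27, -0.12, 0, 0, 0], [0, 0.21, 1.89, -0.18, 0, 0, 0], [0, 0.35, 2.51, -0.24, 0, 0, 0], [0, 0.53, 3.12, -0.3, 0, 0, 0]]]}}

```text
time_s: 6.48
position: [0.4978, 0.0674, 0.216]
tool_rot: [[0.0, 0.96, -0.279], [0.001, -0.279, -0.96], [-1.0, 0.0, -0.001]]
ft_force: [0.9, 1.6, 0.6]
grip_width: -0.0002
```

Request:
{"api": "carry_out", "payload": {"motion": [[[0, 0.03, 0.64, -0.06, 0, 0, 0], [0, 0.1, 1.27, -0.12, 0, 0, 0], [0, 0.21, 1.89, -0.18, 0, 0, 0], [0, 0.35, 2.51, -0.24, 0, 0, 0], [0, 0.53, 3.12, -0.3, 0, 0, 0]]]}}

```text
time_s: 6.9
position: [0.494, 0.036, 0.2159]
tool_rot: [[-0.0, 1.0, 0.017], [0.001, 0.017, -1.0], [-1.0, -0.0, -0.001]]
ft_force: [0.8, 2.2, 0.3]
grip_width: 0.0002
```

Run:
```python
from h import *
o=env.observe();p=o['position'];print(o['time_s'],p,o['ft_force'])
T=o['tool_rot'];z=T[:2,2];y=T[:2,1];r=p[:2]-np.array([.601,.04]);print('screen x,y of tcp',-r@y*1e3,r@z*1e3,'screen yaw if aligned',np.degrees(np.arctan2(-y[1],-y[0])))
d=cam('top');a=d['image'][190:300,240:390,::-1]; a=cv2.resize(a,None,fx=4,fy=4,interpolation=cv2.INTER_CUBIC)
d=cam('scene');b=d['image'][140:240,280:400,::-1]; b=cv2.resize(b,None,fx=5,fy=3.5*1.25,interpolation=cv2.INTER_CUBIC)[:160*3]
import pickle
cv2.imwrite('pics/c5.png',cv2.resize(np.vstack([a,b]),None,fx=.64,fy=.64,interpolation=cv2.INTER_AREA))
```

```text
6.9 [0.49402433 0.03598139 0.21586815] [0.84428173 2.19288904 0.3322315 ]
screen x,y of tcp 107.02855221630246 2.1982724889851903 screen yaw if aligned -179.0252948226019
```

View pics/c5.png

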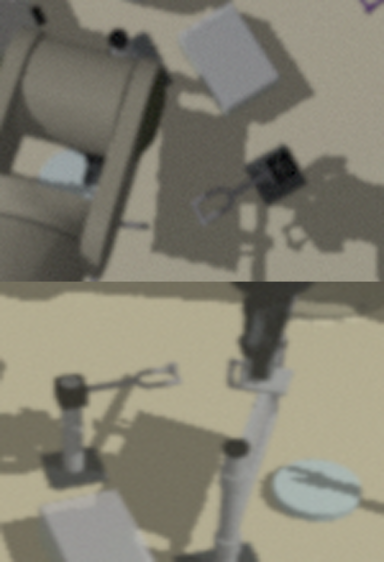

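The screen is at about 181°, its edge on approaches the hook's mouth, and the rest is in place. I'll continue a bit, then slow down before the keeper.

Request:
{"api": "carry_out", "payload": {"motion": [[[0, 0.02, 0.43, -0.04, 0, 0, 0], [0, 0.05, 0.86, -0.08, 0, 0, 0], [0, 0.1, 1.28, -0.12, 0, 0, 0], [0, 0.17, 1.7, -0.16, 0, 0, 0], [0, 0.25, 2.12, -0.2, 0, 0, 0]]]}}

```text
time_s: 7.42
position: [0.4967, 0.0152, 0.2157]
tool_rot: [[-0.001, 0.977, 0.212], [0.001, 0.212, -0.977], [-1.0, -0.001, -0.001]]
ft_force: [-0.3, 1.0, 0.7]
grip_width: -0.0002
```

Request:
{"api": "carry_out", "payload": {"motion": [[[0, 0.01, 0.21, -0.02, 0, 0, 0], [0, 0.02, 0.43, -0.04, 0, 0, 0], [0, 0.04, 0.64, -0.06, 0, 0, 0], [0, 0.05, 0.86, -0.08, 0, 0, 0], [0, 0.07, 1.07, -0.1, 0, 0, 0]]]}}

```text
time_s: 7.83
position: [0.4998, 0.0049, 0.2157]
tool_rot: [[-0.001, 0.951, 0.31], [0.001, 0.31, -0.951], [-1.0, -0.0, -0.001]]
ft_force: [-0.8, 5.1, 0.4]
grip_width: -0.0001
```

Request:
{"api": "carry_out", "payload": {"motion": [[[0, 0.01, 0.1, -0.01, 0, 0, 0], [0, 0.01, 0.21, -0.02, 0, 0, 0], [0, 0.02, 0.32, -0.03, 0, 0, 0], [0, 0.02, 0.43, -0.04, 0, 0, 0], [0, 0.03, 0.53, -0.05, 0, 0, 0]]]}}

```text
time_s: 8.25
position: [0.5014, 0.0003, 0.2157]
tool_rot: [[-0.001, 0.934, 0.357], [0.002, 0.357, -0.934], [-1.0, -0.001, -0.002]]
ft_force: [-2.9, 7.5, 0.9]
grip_width: -0.0003
```

I've felt the hook: the force is up to 8 N at yaw 201°, where I expected it. I'll go on slowly.

Request:
{"api": "carry_out", "payload": {"motion": [[[0, 0, 0.05, -0.005, 0, 0, 0], [0, 0.01, 0.1, -0.01, 0, 0, 0], [0, 0.01, 0.16, -0.015, 0, 0, 0], [0, 0.01, 0.21, -0.02, 0, 0, 0], [0, 0.01, 0.26, -0.025, 0, 0, 0]]]}}

```text
time_s: 8.67
position: [0.5023, -0.0018, 0.2156]
tool_rot: [[-0.002, 0.925, 0.38], [0.002, 0.38, -0.925], [-1.0, -0.001, -0.003]]
ft_force: [-3.3, 8.0, 0.8]
grip_width: 0.0001
```

Request:
{"api": "carry_out", "payload": {"motion": [[[0, 0, 0.05, -0.005, 0, 0, 0], [0, 0.01, 0.1, -0.01, 0, 0, 0], [0, 0.01, 0.16, -0.015, 0, 0, 0], [0, 0.01, 0.21, -0.02, 0, 0, 0], [0, 0.01, 0.26, -0.025, 0, 0, 0]]]}}

```text
time_s: 9.08
position: [0.5032, -0.004, 0.2155]
tool_rot: [[-0.002, 0.915, 0.403], [0.002, 0.403, -0.915], [-1.0, -0.001, -0.003]]
ft_force: [-3.3, 9.6, 0.2]
grip_width: -0.0002
```

Request:
{"api": "carry_out", "payload": {"motion": [[[0, 0, 0.05, -0.005, 0, 0, 0], [0, 0.01, 0.1, -0.01, 0, 0, 0], [0, 0.01, 0.16, -0.015, 0, 0, 0], [0, 0.01, 0.21, -0.02, 0, 0, 0], [0, 0.01, 0.26, -0.025, 0, 0, 0]]]}}

```text
time_s: 9.5
position: [0.504, -0.006, 0.2154]
tool_rot: [[-0.003, 0.905, 0.426], [0.003, 0.426, -0.905], [-1.0, -0.001, -0.004]]
ft_force: [-4.6, 9.6, 0.7]
grip_width: -0.0
```

Request:
{"api": "carry_out", "payload": {"motion": [[[0, 0, 0.05, -0.005, 0, 0, 0], [0, 0.01, 0.1, -0.01, 0, 0, 0], [0, 0.01, 0.16, -0.015, 0, 0, 0], [0, 0.01, 0.21, -0.02, 0, 0, 0], [0, 0.01, 0.26, -0.025, 0, 0, 0]]]}}

```text
time_s: 9.92
position: [0.5052, -0.0084, 0.2154]
tool_rot: [[-0.003, 0.894, 0.448], [0.003, 0.448, -0.894], [-1.0, -0.001, -0.004]]
ft_force: [-4.7, 9.8, 0.2]
grip_width: 0.0003
```

Request:
{"api": "carry_out", "payload": {"motion": [[[0, 0, 0.05, -0.005, 0, 0, 0], [0, 0.01, 0.1, -0.01, 0, 0, 0], [0, 0.01, 0.16, -0.015, 0, 0, 0], [0, 0.01, 0.21, -0.02, 0, 0, 0], [0, 0.01, 0.26, -0.025, 0, 0, 0]]]}}

```text
time_s: 10.33
position: [0.5069, -0.0114, 0.2156]
tool_rot: [[-0.002, 0.882, 0.471], [0.001, 0.471, -0.882], [-1.0, -0.001, -0.002]]
ft_force: [-0.8, 1.0, 0.2]
grip_width: 0.0002
```

Request:
{"api": "carry_out", "payload": {"motion": [[[0, 0, 0.05, -0.005, 0, 0, 0], [0, 0.01, 0.1, -0.01, 0, 0, 0], [0, 0.01, 0.16, -0.015, 0, 0, 0], [0, 0.01, 0.21, -0.02, 0, 0, 0], [0, 0.01, 0.26, -0.025, 0, 0, 0]]]}}

```text
time_s: 10.75
position: [0.5086, -0.0142, 0.2157]
tool_rot: [[-0.001, 0.871, 0.492], [0.0, 0.492, -0.871], [-1.0, -0.001, -0.001]]
ft_force: [-3.9, 3.0, -0.3]
grip_width: -0.0001
```

The force dropped from 11 N to about 1 N at yaw 208° (the snap), then rose softly against the hook's back. I'll back off, lift clear and look.

Request:
{"api": "carry_out", "payload": {"motion": [[[0, 0, -0.3, 0, 0, 0, 0], [0, 0, -0.7, 0, 0, 0, 0], [-0.5, 0, -1.0, 0, 0, 0, 0], [-2, 0, -1.0, 0, 0, 0, 0], [-4, 0, -1.0, 0, 0, 0, 0]]]}}

```text
time_s: 11.17
position: [0.5036, -0.0054, 0.2559]
tool_rot: [[-0.002, 0.871, 0.492], [0.0, 0.492, -0.871], [-1.0, -0.001, -0.001]]
ft_force: [0.2, -0.3, 0.5]
grip_width: -0.0002
```

Request:
{"api": "carry_out", "payload": {"motion": [[[-3, 0, 0, 0, 0, 0, 0], [-5, 0, -2, 0, 0, 0, 0], [-5, 0, -5, 0, 0, 0, 0], [-5, 0, -9, 0, 0, 0, 0], [-5, 0, -12, 0, 0, 0, 0]]]}}

```text
time_s: 11.58
position: [0.4438, 0.1003, 0.3067]
tool_rot: [[0.002, 0.871, 0.491], [-0.0, 0.491, -0.871], [-1.0, 0.002, 0.001]]
ft_force: [1.0, 1.0, -0.0]
grip_width: 0.0003
```

Run:
```python
from h import *
o=env.observe();print(o['time_s'],o['position'],o['ft_force'])
w=cam('wrist','w6.png')
d=cam('top');a=d['image'][190:300,240:370,::-1]; a=cv2.resize(a,None,fx=3,fy=3,interpolation=cv2.INTER_CUBIC)
d=cam('scene');b=d['image'][150:260,280:410,::-1]; b=cv2.resize(b,None,fx=3,fy=3,interpolation=cv2.INTER_CUBIC)
c=cv2.resize(w['image'][:,:,::-1],(400,250))
m=np.hstack([a,b]);c=np.pad(c,((0,0),(0,m.shape[1]-400),(0,0)))
cv2.imwrite('pics/c6.png',np.vstack([m,c]))
```

```text
11.5833 [0.44384274 0.10032792 0.30673135] [ 0.97909327  0.98509818 -0.00890745]
```

View pics/c6.png

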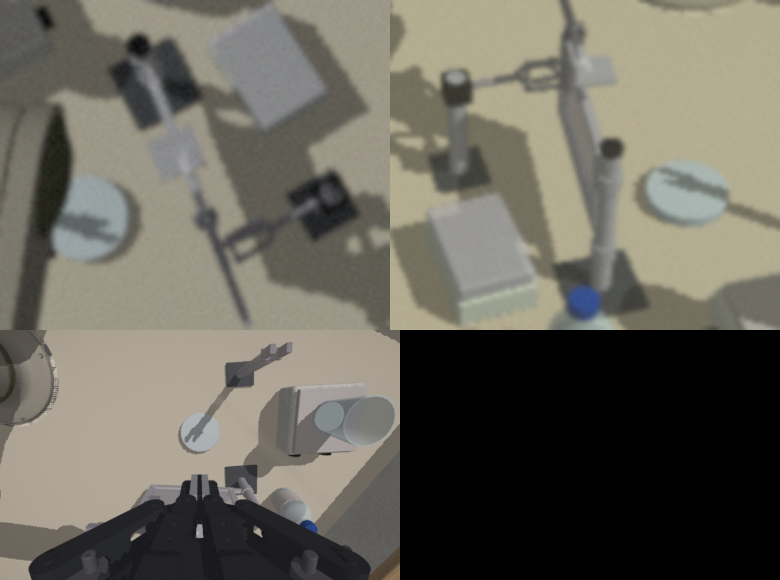

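In both views the ring's bar lies inside the hook loop, and dish, boxes and bottle look unmoved. The keeper is too blurred to judge, so I'll take one near look from above with the wrist camera.

Request:
{"api": "carry_out", "payload": {"motion": [[[-1, -0.8, 2.5, 0, 0, 0, 0], [-2, -1.8, 5, 0, 0, 0, 0], [-2.5, -2.8, 8, 0, 0, 0, 0], [-2.5, -3.9, 11, 0, 0, 0, 0], [-2.5, -5, 14, 0, 0, 0, 0]]]}}

```text
time_s: 12.15
position: [0.4708, -0.0502, 0.3315]
tool_rot: [[0.002, 0.871, 0.491], [-0.001, 0.491, -0.871], [-1.0, 0.001, 0.002]]
ft_force: [0.8, 0.2, -0.1]
grip_width: -0.0003
```

Request:
{"api": "carry_out", "payload": {"motion": [[[0, -1, 3, 0, 0, 0, 0], [0, -2.5, 6, 0, 0, 0, 0], [0, -4, 9, 0, 0, 0, 0], [0, -5, 12, 0, 0, 0, 0], [0, -5, 12, 0, 0, 0, 0]]]}}

```text
time_s: 12.57
position: [0.4862, -0.1827, 0.33]
tool_rot: [[-0.001, 0.874, 0.487], [-0.001, 0.487, -0.874], [-1.0, -0.001, 0.001]]
ft_force: [-0.4, 0.1, 0.3]
grip_width: 0.0002
```

Run:
```python
from h import *
o=env.observe();print(o['time_s'],o['position'],o['ft_force'])
w=cam('wrist','w7.png');u=proj(w,[.435,-.085,.125]);print(u)
x,y=int(np.clip(u[0],100,540)),int(np.clip(u[1],80,320))
cv2.imwrite('pics/c7.png',cv2.resize(w['image'][y-80:y+80,x-100:x+100,::-1],None,fx=3.7,fy=3.7,interpolation=cv2.INTER_CUBIC))
```

```text
12.5667 [ 0.48619506 -0.18268872  0.32999624] [-0.3885136   0.05334356  0.28383293]
(np.float64(322.4332696408336), np.float64(71.89524428675054))
```

View pics/c7.png

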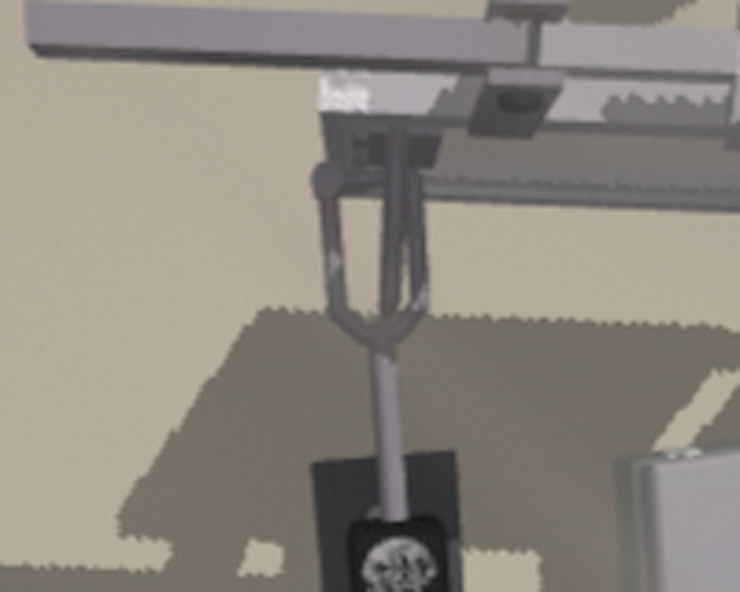

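The near view shows the keeper lying straight across the mouth from its pivot at (327,182), so it is shut. The ring's bar is at the hook's back, at about (382,325). I'm handing in.

```bash
python3 -c "
from rig import env
print(env.close_job())"
```

```text
the job is handed in; nothing more can be done
None
```

The screen is now held open by the snap hook, and I've handed the job in at about 12.6 s of the 45 s. The hand-in gives no verdict.

- **Latch:** I pressed the thumb lever about 18 mm. The picture showed the bar lifted while the screen was still shut, then clear of the prongs.
- **Swing:** I pushed the fin along its arc at up to about 0.7 rad/s, then slower at the hook.
- **Hook:** The force at the tool rose to about 11 N, roughly 5 N at the ring. It dropped to about 1 N at the snap, about 1.5 rad open, before I backed off and lifted clear.
- **Last check:** The near wrist view showed the keeper straight across the mouth and the ring's bar at the hook's back. The arm was touching nothing, and dish, bottle and boxes looked unmoved.

I did not measure the latch bar hanging down. The gripper was off the lever and the bar looked level from above. No check failed or disagreed. I viewed 11 pictures, one over the budget, to confirm the keeper.

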